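Sweep the four-lever switch bank off

TASK

Finished for the day: switch off the radio switch box that has four levers in a row. With a closed fingertip, drag along the row from its first lever (at the robot's right) to its last so that each upright lever falls over to off in turn, all in one drag, without lifting away from the row until all four are over. Leave the similar box with only two levers untouched; it stays on.

Things in the scene. Friction and masses are not known exactly. Their poses are not given: they have to be found in the camera images.
- bank: the four-lever switch box, fixed to the saw table by magnetic feet: grey steel, bare metal lid, 60 (x) x 240 (y) x 48 (z) mm, no cable. Origin: centre of its underside, on the table. y runs along the row, the way the levers fall to off. Lever pivots: x = 0, 52 mm above the origin, at y = -93, -39, +15, +69 mm (levers 1 to 4; lever 1 is at the robot's right)
- bank_lever_1 (a joint): first lever (y = -93 mm), a 9 mm steel rod with a 12 mm ball, ball centre 42 mm from the pivot. Rad: 0 on (nearly upright, leaning 12 degrees to -y, ball centre 93 mm above the table), 0.21 upright, 1.26 off (lying over to +y, 60 degrees from upright, ball top 79 mm above the table)
- bank_lever_2 (a joint): second lever (y = -39 mm), same form and values. A lever weighs 0.12 kg and falls over by its own weight once pushed past upright; that takes less than 1 N at the ball
- bank_lever_3 (a joint): third lever (y = +15 mm), same form and values. A fingertip end carried along the row towards +y at 86 mm above the table (5 mm either way) catches each standing lever and clears each fallen one
- bank_lever_4 (a joint): fourth and last lever (y = +69 mm), same form and values; when off its ball reaches y = +111 mm
- pair: the two-lever switch box, to be left alone: the same make, height and levers, but only 60 (x) x 124 (y) x 48 (z) mm, levers at y = -36 and +18 mm, both on (ball tops 99 mm above the table). Origin: centre of its underside; y along its row

How it is judged:
By the outcome, as a careful person would: the job done as asked, in the order asked, and still so for the second after the job is handed in, with the robot touching nothing.
It also fails if it takes over 32 s, if anything falls off the work surface, if the arm or the gripper's body presses on something with over 40 N, if the wrist force passes 120 N, or if a joint passes its speed limit or range.

ROBOT

A 6-joint arm with a two-finger parallel gripper is mounted at the origin on a cart in front of the work surface, level with it; the furniture and walls round the work are solid. World frame = base frame: x ahead of the robot, y to its left, z up, the work surface at z = 0. Lengths are in m, angles in rad, forces in N, time in s.
With the tool pointing down it reaches from about 0.3 to 0.85 m from the base axis. Payload 4.2 kg.
Tool frame: the origin (TCP) lies between the finger pads, 19 mm behind the fingertips; this is the grasp point; z points along the fingers, y is the line along which they close (so a half turn about z gives the same grasp; the last joint's range is limited). The gripper opens to 91 mm and grips with 3 to 60 N. Pads are 32 mm wide; open, the fingers measure 118 mm over their backs; the gripper's body (76 mm by 178 mm) begins 60 mm behind the grasp point.
Start: joints at [-1.14, 0.32, 1.565, -0, 1.257, -0.02], TCP at [0.251, -0.518, 0.233] pointing down, gripper open.
Joint ranges: [-3.11, 3.11], [-0.84, 2.01], [0.21, 2.61], [-1.34, 4.49], [0.05, 2.63], [-2.56, 2.56]. Speed limits (rad/s): [2.57, 2.57, 3.14, 3.14, 3.14, 3.14].

INTERFACE

Orientations are given as a unit quaternion [x, y, z, w].
In Python, from plant import r, cams, ticket, get_state gives the robot as it stands (r), with the cameras (cams), the job (ticket) and the readings as plain functions.
- The arm moves only by the tool creep_tool, called after ">>>" as a command line: name --argument value ..., lists and objects as JSON in quotes. Schema: {"type":"object","properties":{"plan":{"type":"object","properties":{"offsets":{"type":"array","items":{"type":"array","items":{"type":"number"},"minItems":5,"maxItems":5},"minItems":1,"maxItems":5}},"additionalProperties":false,"required":["offsets"]},"force":{"type":"number"},"only":{"type":"string"},"quiet":{"type":"boolean"},"lines":{"type":"string"}},"required":["plan"],"additionalProperties":false}. plan is an object whose key "offsets" holds a list of rows, 1 to 5 of them, each of 5 numbers: dx, dy, dz in a scale on which 1.0 is 0.6 m, then a turn about the tool's z in parts of the range, where 1.0 means 90 degrees, then the finger opening in m; each row is the pose to reach, as a shift and turn from the pose commanded when the call began, along the tool's axes at that moment; what a row does not reach only later rows make up. A row lasts 1/12 s, in which the tool goes at most 0.0417 m and 0.125 rad, less where a joint would pass 70% of its speed; a pose out of reach is approached as far as the arm can. The fingers move at their own pace and stop on an object; force is the grip in N (left out, the last holds). Time passes only in rows, so rows that do not move let the fingers close. The tool returns the time, the measured TCP pose, the force, the opening and the grip force at its end. only (a regular expression) keeps the lines of the reply that match it, lines (a string "A,B") keeps lines A to B, and quiet returns only ok. A shift or turn number past 1, either way, is cut back to 1. Input that does not fit is refused with a message, and nothing moves.
- get_state(): the state, without advancing time (a new reading comes with each control period).
- cams.camera(name): name is "scene" or "top"; returns the picture (480x640x3 uint8, red, green, blue); there is no depth.
- cams.get_calibration(name): a dict with "K" (3x3 intrinsics, pixels), "k1" (the pictures are not rectified: a ray, as slopes to the right and down, at radius r is drawn at 1 + k1 r^2 times it, then the intrinsics apply), "xyz" and "rotation" of the camera in the world. Camera axes: x right, y up, looking along -z (the intrinsics and any distortion apply to the point x, -y, -z); pixel columns grow to the right and rows downward; lengths in m; the calibration is good to about 2 mm. A picture is of the moment at which its call begins. get_calibration takes no time and is no camera call.
- ticket.job_done(): hands the job in; it is judged then, once.
The state is a dict: "clock": time; "q": joint angles; "joint_vel": joint speeds; "joint_efforts": joint torques, N m; "eef_pos": TCP position; "ee_rot": TCP orientation; "contact_force": force on the tool from outside, world axes, zero at the start; "torque": the same for the moment, N m; "gripper_width": finger opening in m; "grip_force": force on a finger pad.
Only numpy, scipy, OpenCV 4.12 (cv2) and the standard library are available. Lean on these libraries where they do the work, as an engineer would, in place of code of your own. Each camera call takes 0.05 s, during which the arm holds its last target. There are 200 camera calls.

## Working session

There is one attempt and no reset: what is moved stays moved. The work goes in short steps, Python scripts to look and compute and a tool call to move; the robot and the scene stay as the last step left them, time stands still between calls to the robot, and variables do not carry over. Pictures are saved under pics/ and viewed, at most 10 in all, crops included, and the job is handed in when it is done.

```bash
mkdir -p pics; ls; python3 - <<'E'
from plant import r, cams, ticket, get_state
import cv2
s=get_state(); print(s)
for n in("scene","top"):
    cv2.imwrite(f"pics/{n}0.png",cv2.cvtColor(cams.camera(n),cv2.COLOR_RGB2BGR)); print(cams.get_calibration(n))
E
```

```text
pics
plant.py
{'clock': 0.0, 'q': array([-1.14003134e+00,  3.20296547e-01,  1.56566650e+00, -8.55629157e-07,
        1.25738569e+00, -1.99645814e-02]), 'joint_vel': array([-2.06305394e-03,  1.45671692e-03, -4.95007078e-06, -1.27085278e-03,
        1.69619317e-04, -8.33760526e-04]), 'joint_efforts': array([ 7.28920968e-04, -4.12468421e+01, -2.31972885e+01,  7.27319601e-02,
        4.57161048e-02, -1.52920456e-04]), 'eef_pos': array([ 0.2503074 , -0.5171427 ,  0.23192244]), 'ee_rot': array([ 9.74712251e-01,  2.23461981e-01, -1.79482118e-04, -8.59498583e-04]), 'contact_force': array([ 0.16913719, -0.19695212, -0.50525327]), 'torque': array([-0.03493984, -0.0357854 ,  0.03379181]), 'grip_force': 0.0, 'gripper_width': 0.09095367397589703}
{'K': array([[615.61882925,   0.        , 323.7029288 ],
       [  0.        , 615.61882925, 232.69777066],
       [  0.        ,   0.        ,   1.        ]]), 'k1': 0.04089421575922726, 'xyz': array([0.23292361, 0.53558418, 0.64190882]), 'rotation': array([-0.10838283,  0.39221185,  0.88746022, -0.21641945])}
{'K': array([[460.98337558,   0.        , 318.23335479],
       [  0.        , 460.98337558, 244.16204422],
       [  0.        ,   0.        ,   1.        ]]), 'k1': -0.05408702765779699, 'xyz': array([0.5118031 , 0.0152636 , 0.89702942]), 'rotation': array([-0.01755878,  0.01805204,  0.70940431, -0.70435172])}
```

View pics/scene0.png

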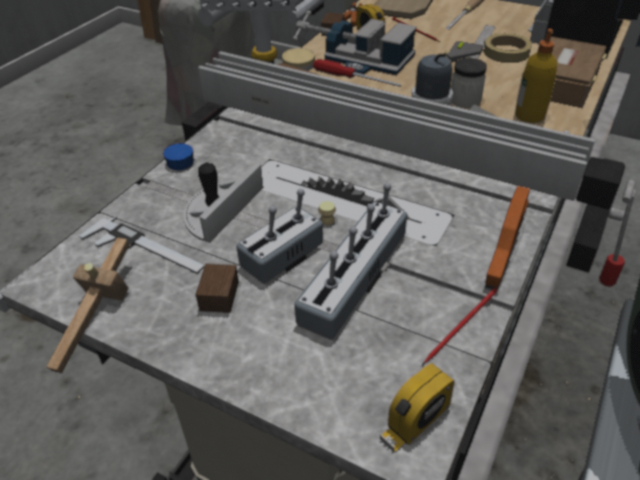

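View pics/top0.png

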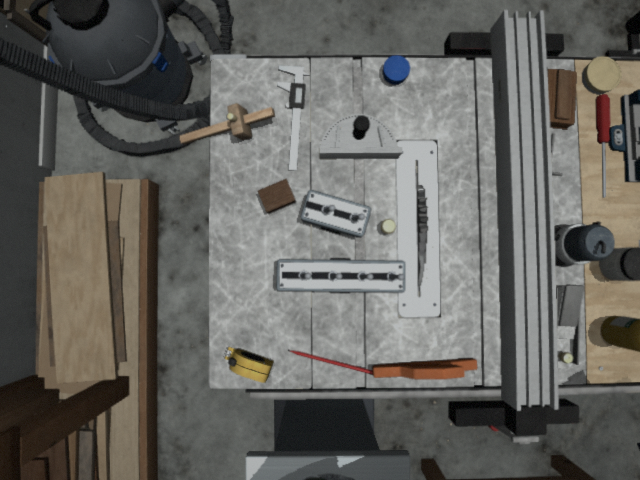

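The scene view shows the bank centred near (352,268) and the pair near (280,245). In the top view the bank spans about (274–405, 260–293) and the pair is near (335,214). Next I'll enlarge both.

```bash
python3 - <<'E'
import cv2
a=cv2.imread("pics/top0.png")[180:305,260:420]; cv2.imwrite("pics/topc.png",cv2.resize(a,None,fx=5,fy=4.8*5/4.8*0.96,interpolation=cv2.INTER_CUBIC)[:600])
a=cv2.imread("pics/scene0.png")[175:345,230:430]; cv2.imwrite("pics/scenec.png",cv2.resize(a,None,fx=3.5,fy=3.5,interpolation=cv2.INTER_CUBIC)[:600])
E
```

```text
(no output)
```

View pics/topc.png

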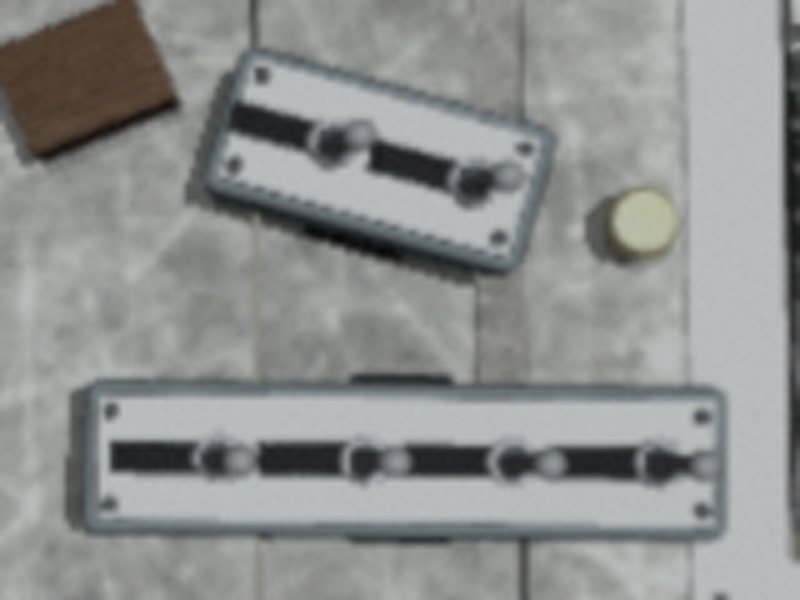

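View pics/scenec.png

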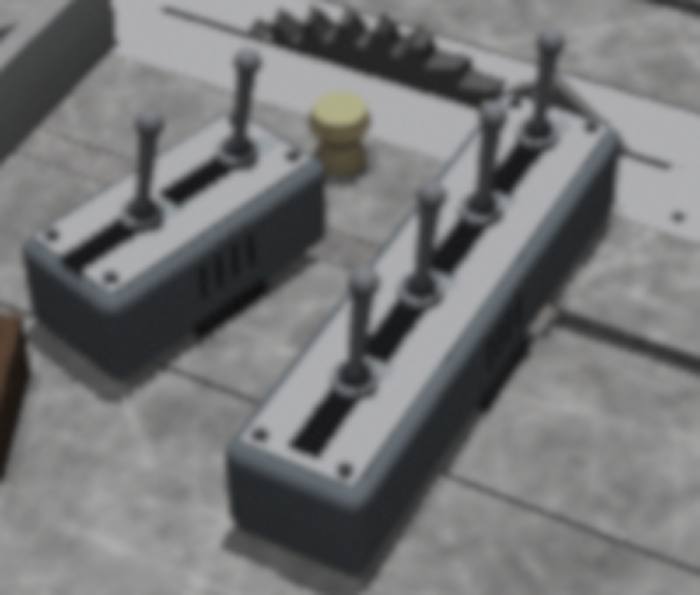

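Pixels read from the crops, lever 4 to lever 1. Top crop balls are at (238,460), (397,460), (550,463), (705,465). Scene crop balls are at (362,281), (429,193), (492,113), (550,43). All four levers stand upright. Triangulating these.

```bash
cat > tri.py <<'E'
from plant import r, cams, ticket, get_state
import numpy as np
from scipy.spatial.transform import Rotation as R
from scipy.optimize import least_squares
C={n:cams.get_calibration(n) for n in("scene","top")}
def proj(n,p):
    c=C[n]; v=R.from_quat(c["rotation"]).inv().apply(np.array(p)-c["xyz"]); s=np.array([v[0],-v[1]])/-v[2]
    s=s*(1+c["k1"]*(s@s)); return c["K"][:2,:2]@s+c["K"][:2,2]
def tri(t,s):
    f=least_squares(lambda p:np.r_[proj("top",p)-t,proj("scene",p)-s],[.5,0,.05]); return f.x,np.abs(f.fun).max()
def atz(n,px,z):
    return least_squares(lambda p:proj(n,[p[0],p[1],z])-px,[.5,0]).x
E
python3 - <<'E'
from tri import *
np.set_printoptions(precision=4,suppress=True)
T=lambda u,v:np.array([260+u/5,180+v/4.8]); S=lambda u,v:np.array([230+u/3.5,175+v/3.5])
D=dict(L4=((238,460),(362,281)),L3=((397,460),(429,193)),L2=((550,463),(492,113)),L1=((705,465),(550,43)),P2=((360,133),(148,122)),P1=((510,175),(246,61)))
for k,(t,s) in D.items(): print(k,*tri(T(*t),S(*s)))
for k,t in dict(fl=(92,385),fr=(722,390),bl=(92,532),br=(722,538)).items(): print(k,atz("top",T(*t),.048))
print("blade",tri(np.array([422,160]),np.array([308,183])),tri(np.array([422,296]),np.array([385,198])))
E
```

```text
L4 [0.4985 0.0341 0.0921] 0.7088803007914635
L3 [ 0.4981 -0.0213  0.0911] 0.7408949615261236
L2 [ 0.4964 -0.0748  0.0919] 0.6107982331366202
L1 [ 0.4951 -0.1295  0.0895] 0.5648437789416221
P2 [ 0.6174 -0.0095  0.0909] 0.5443878505080022
P1 [ 0.602  -0.0621  0.0902] 0.69609332363828
fl [0.5255 0.0881]
fr [ 0.5219 -0.1442]
bl [0.4693 0.0883]
br [ 0.4652 -0.1433]
blade (array([ 0.7043, -0.2123, -0.0301]), np.float64(12.177878519222475)) (array([ 0.4871, -0.1611,  0.0516]), np.float64(15.869640753259887))
```

The row runs from (0.495, -0.130) to (0.4985, 0.034), with balls about 0.092 m high. The saw blade is low, roughly 25 mm. I'll turn the tool to the world axes, close the fingers and move towards the start of the row.

Careful with the scale: shifts go in shares of 0.6 m and turns go in shares of 90 degrees. That gives: 0.18 m / 0.6 = 0.3, 0.144 m / 0.6 = 0.24, 0.451 rad / 1.5708 = 0.2871.

>>> creep_tool --plan '{"offsets": [[0.06,-0.0317,0,0.0719,0],[0.12,-0.0633,0,0.1439,0],[0.18,-0.0967,0,0.2152,0],[0.24,-0.1283,0,0.2871,0],[0.3,-0.16,0,0.2871,0]]}' --force 10

```text
clock: 0.52
eef_pos: [0.371, -0.3514, 0.2324]
ee_rot: [1.0, -0.002, -0.0, -0.0]
contact_force: [0.4, -1.1, 0.1]
gripper_width: 0.0608
grip_force: 0.0
```

```bash
python3 -c "
from plant import r, cams, ticket, get_state
print(get_state())"
```

```text
{'clock': 0.5167, 'q': array([-7.80748577e-01,  2.19364789e-01,  1.70656579e+00, -9.25513591e-05,
        1.21612949e+00,  7.95004502e-01]), 'joint_vel': array([ 0.96474859, -0.12521943,  0.16074544,  0.00730028, -0.05144864,
        0.88014914]), 'joint_efforts': array([-5.79949692e+00, -3.61358500e+01, -2.23607630e+01, -2.95448117e-02,
        2.43338551e-01, -1.76081699e-01]), 'eef_pos': array([ 0.3709756 , -0.35139212,  0.23243088]), 'ee_rot': array([ 9.99996940e-01, -2.46229281e-03, -1.96890729e-04, -1.33171150e-04]), 'contact_force': array([ 0.40494056, -1.05078747,  0.06703946]), 'torque': array([ 0.05729504, -0.02128718,  0.02199763]), 'grip_force': 0.0, 'gripper_width': 0.060754020576953977}
```

To row units: -0.17 m / 0.6 = -0.2833, -0.136 m / 0.6 = -0.2267.

>>> creep_tool --plan '{"offsets": [[0.04,-0.0567,0,0,0],[0.08,-0.1133,0,0,0],[0.12,-0.17,0,0,0],[0.1633,-0.2267,0,0,0],[0.205,-0.2833,0,0,0]]}'

```text
clock: 0.93
eef_pos: [0.4932, -0.1824, 0.2326]
ee_rot: [1.0, -0.0, -0.0, 0.0]
contact_force: [0.1, -0.2, 0.4]
gripper_width: 0.0274
grip_force: 0.0
```

>>> creep_tool --plan '{"offsets": [[0,0,0.05,0,0],[0,0,0.1,0,0],[0,0,0.1,0,0],[0,0,0.1,0,0]]}'

```text
clock: 1.27
eef_pos: [0.4916, -0.1838, 0.1716]
ee_rot: [1.0, 0.0, -0.002, -0.001]
contact_force: [-0.6, -0.4, 0.9]
gripper_width: 0.0016
grip_force: 0.0
```

```bash
python3 - <<'E'
from plant import r, cams, ticket, get_state
import cv2
a=cams.camera("scene")[80:360,200:480]; cv2.imwrite("pics/s1.png",cv2.cvtColor(cv2.resize(a,None,fx=2.1,fy=2.1),cv2.COLOR_RGB2BGR))
E
```

```text
(no output)
```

View pics/s1.png

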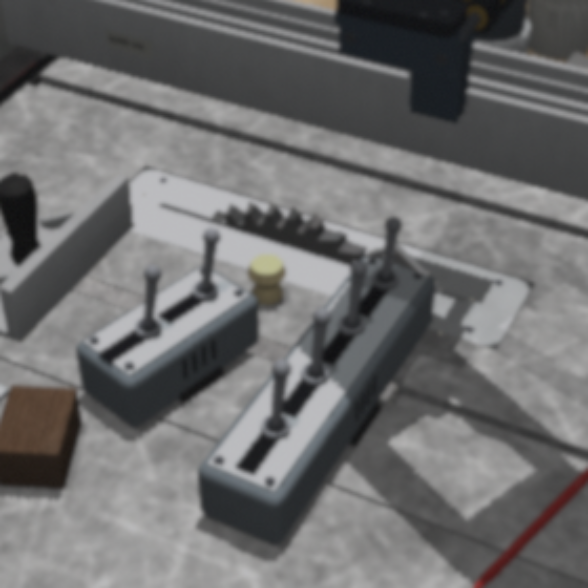

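The picture shows the closed fingers at crop (440,90), above and beyond lever 1 at (393,225). All six levers are still upright. Lowering to drag height.

To row units: 0.066 m / 0.6 = 0.11, 0.003 m / 0.6 = 0.005.

>>> creep_tool --plan '{"offsets": [[0.0017,0,0.05,0,0],[0.0033,0,0.1,0,0],[0.005,0,0.11,0,0],[0.005,0,0.11,0,0],[0.005,0,0.11,0,0]]}' --force 10

```text
clock: 1.73
eef_pos: [0.4967, -0.1852, 0.1085]
ee_rot: [1.0, -0.001, 0.001, 0.001]
contact_force: [0.3, -0.2, 0.3]
gripper_width: 0.0006
grip_force: 0.0
```

```bash
python3 -c "
from plant import r, cams, ticket, get_state
s=get_state();print(s['eef_pos'],s['gripper_width'],s['grip_force'])"
```

```text
[ 0.49672943 -0.18523778  0.10853217] 0.0006097035592883732 0.0
```

To row units: -0.056 m / 0.6 = -0.0933, -0.044 m / 0.6 = -0.0733.

>>> creep_tool --plan '{"offsets": [[0,-0.0167,0.005,0,0],[0,-0.0333,0.005,0,0],[0,-0.0533,0.005,0,0],[0,-0.0733,0.005,0,0],[0,-0.0933,0.005,0,0]]}'

```text
clock: 2.15
eef_pos: [0.4959, -0.1269, 0.1044]
ee_rot: [1.0, 0.0, 0.001, 0.0]
contact_force: [-0.4, -0.2, 0.1]
gripper_width: 0.0003
grip_force: 0.1
```

>>> creep_tool --plan '{"offsets": [[0,-0.02,0,0,0],[0,-0.04,0,0,0],[0.0017,-0.06,0,0,0],[0.0017,-0.08,0,0,0],[0.0017,-0.1,0,0,0]]}'

```text
clock: 2.57
eef_pos: [0.4967, -0.067, 0.1038]
ee_rot: [1.0, -0.0, 0.0, 0.0]
contact_force: [-0.1, 0.1, 0.0]
gripper_width: 0.0005
grip_force: 0.0
```

```bash
python3 - <<'E'
from plant import r, cams, ticket, get_state
import cv2
a=cams.camera("scene")[80:360,200:480]; cv2.imwrite("pics/s2.png",cv2.cvtColor(cv2.resize(a,None,fx=2.1,fy=2.1),cv2.COLOR_RGB2BGR))
E
```

```text
(no output)
```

View pics/s2.png

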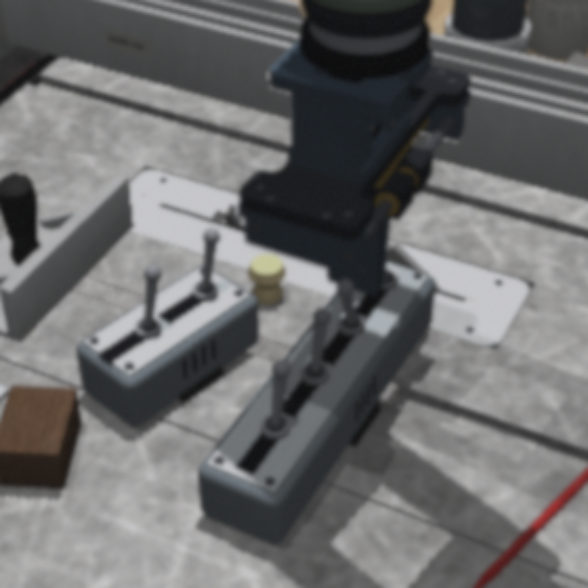

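The fingers are at crop (360,265), pushing lever 2 (345,295). Levers 3 and 4 stand and the pair is untouched. Continuing the drag.

To row units: -0.06 m / 0.6 = -0.1, 0.001 m / 0.6 = 0.0017.

>>> creep_tool --plan '{"offsets": [[0,-0.02,0,0,0],[0,-0.04,0,0,0],[0.0017,-0.06,0,0,0],[0.0017,-0.08,0,0,0],[0.0017,-0.1,0,0,0]]}'

```text
clock: 3.03
eef_pos: [0.4977, -0.0071, 0.1037]
ee_rot: [1.0, -0.0, 0.0, -0.0]
contact_force: [1.0, 0.1, -0.4]
gripper_width: 0.0007
grip_force: 0.0
```

>>> creep_tool --plan '{"offsets": [[0,-0.02,0,0,0],[0,-0.04,0,0,0],[0.0017,-0.06,0,0,0],[0.0017,-0.08,0,0,0],[0.0017,-0.1,0,0,0]]}'

```text
clock: 3.45
eef_pos: [0.4987, 0.053, 0.1037]
ee_rot: [1.0, -0.0, 0.0, -0.0]
contact_force: [-0.5, -0.5, -1.9]
gripper_width: 0.0008
grip_force: 0.0
```

>>> creep_tool --plan '{"offsets": [[0,-0.0167,0,0,0],[0,-0.0333,0,0,0],[0,-0.0333,0,0,0],[0,-0.0333,0,0,0],[0,-0.0333,0,0,0]]}'

```text
clock: 3.87
eef_pos: [0.4986, 0.0715, 0.1037]
ee_rot: [1.0, -0.0, -0.0, 0.0]
contact_force: [-0.4, -0.7, 0.7]
gripper_width: 0.0003
grip_force: 0.0
```

```bash
python3 - <<'E'
from plant import r, cams, ticket, get_state
import cv2
a=cams.camera("scene")[80:360,200:480]; cv2.imwrite("pics/s3.png",cv2.cvtColor(cv2.resize(a,None,fx=2.1,fy=2.1),cv2.COLOR_RGB2BGR))
E
```

```text
(no output)
```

View pics/s3.png

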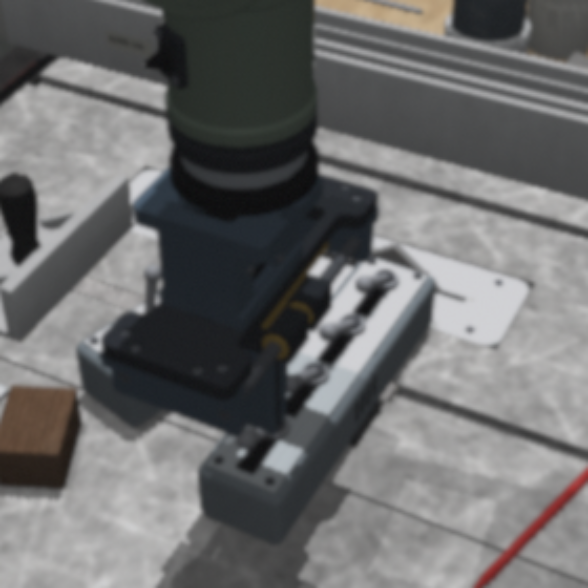

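Levers 1–3 lie over at crop (378,285), (340,325) and (312,375), and lever 4's ball is down at (245,445). Lifting clear and checking.

To row units: -0.16 m / 0.6 = -0.2667, -0.14 m / 0.6 = -0.2333.

>>> creep_tool --plan '{"offsets": [[0,0,-0.05,0,0],[0,0,-0.1,0,0],[0,0,-0.1667,0,0],[0,0,-0.2333,0,0],[0,0,-0.2667,0,0]]}'

```text
clock: 4.33
eef_pos: [0.5003, 0.0712, 0.2687]
ee_rot: [1.0, -0.001, 0.004, -0.0]
contact_force: [1.7, 0.7, 0.2]
gripper_width: 0.0008
grip_force: 0.0
```

>>> creep_tool --plan '{"offsets": [[-0.05,0,0,0,0],[-0.1167,0,0,0,0],[-0.1833,0,0,0,0],[-0.25,0,0,0,0],[-0.25,0,0,0,0]]}'

```text
clock: 4.75
eef_pos: [0.3414, 0.0707, 0.2631]
ee_rot: [1.0, -0.0, -0.003, 0.0]
contact_force: [0.2, 0.6, -0.2]
gripper_width: 0.0005
grip_force: 0.0
```

>>> creep_tool --plan '{"offsets": [[0,0.0667,0,0,0],[0,0.1333,0,0,0],[0,0.2,0,0,0],[0,0.2667,0,0,0],[0,0.3333,0,0,0]]}'

```text
clock: 5.17
eef_pos: [0.3481, -0.1305, 0.2641]
ee_rot: [1.0, -0.0, 0.001, 0.0]
contact_force: [0.6, 0.4, -0.1]
gripper_width: 0.0003
grip_force: 0.0
```

>>> creep_tool --plan '{"offsets": [[0,0,0,0,0],[0,0,0,0,0],[0,0,0,0,0],[0,0,0,0,0]]}'

```text
clock: 5.5
eef_pos: [0.3485, -0.1274, 0.2637]
ee_rot: [1.0, 0.0, -0.0, -0.0]
contact_force: [0.4, 0.8, 0.1]
gripper_width: 0.0005
grip_force: 0.0
```

```bash
python3 - <<'E'
from plant import r, cams, ticket, get_state
import cv2
a=cams.camera("scene")[80:360,200:480]; cv2.imwrite("pics/s4.png",cv2.cvtColor(cv2.resize(a,None,fx=2.1,fy=2.1),cv2.COLOR_RGB2BGR))
E
```

```text
(no output)
```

View pics/s4.png

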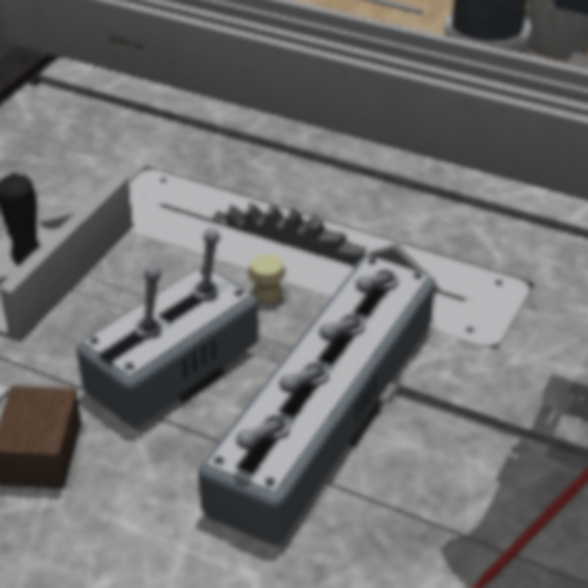

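All four bank levers lie over, with balls near (375,283), (335,328), (295,378) and (252,432). The pair's levers at (152,275) and (211,237) are still upright. Handing in.

```bash
python3 -c "
from plant import r, cams, ticket, get_state
print(ticket.job_done())"
```

```text
the job is handed in; nothing more can be done
None
```

All four levers of the bank are off, knocked over in order in one drag, the two-lever box was left untouched and on, and the job was handed in at about 5.6 s.

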